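# Find the hidden groove under the routing bridge with the index pin

## Robot

A 7-joint arm with a two-finger parallel gripper is mounted at the origin on the work surface. World frame = base frame: x ahead of the robot, y to its left, z up, the work surface at z = 0. Lengths are in mm, angles in rad, forces in N, time in s.
With the tool pointing down it reaches from about 400 to 925 mm from the base axis. Payload 4.1 kg.
Tool frame: the origin (TCP) lies at the very end of the fingers, on their centre line; the grasp point (between the pads) lies 19 mm behind it; z points along the fingers, y is the line along which they close (so a half turn about z gives the same grasp; the last joint's range is limited). The gripper opens to 85 mm and grips with 20 to 120 N. Pads are 22 mm wide; open, the fingers measure 114 mm over their backs; the gripper's body (76 mm by 85 mm) begins 54 mm behind the grasp point. The pads swing forward as they close: fully open they stand 13 mm farther back than shut.
Start: joints at [-1.267, 0.398, 0.045, 1.537, -0.019, 1.207, -0.051], TCP at [254.78, 598.022, 231.347] pointing down, gripper open.
Joint ranges: [-2.82, 2.82], [-0.49, 2.23], [-1.37, 1.46], [0, 2.46], [-1.36, 4.5], [0.23, 2], [-2.94, 2.94]. Speed limits (rad/s): [2.57, 2.57, 3.14, 3.14, 3.14, 3.14, 3.14].

## Interface

Orientations are given as a 3x3 rotation matrix whose columns are the frame's x, y, z axes.
In Python, from workcell import env gives the robot as it stands. The module is installed in compiled form; this text tells all that it offers.
- The arm moves only by the shell command python3 -m handwheel 'ROWS' [FORCE]. ROWS is JSON, one flat list of numbers, 5 for each row, row after row: the opening, from 0 (shut) to 1 (fully open), then the shift along the tool's x, y, z in mm, then the turn about the tool's z in rad. In form: [fingers, dx, dy, dz, yaw, fingers, dx, dy, dz, yaw, ...]. A call has 1 to 5 rows; each row is the pose to reach, as a shift and turn from the pose commanded when the call began, along the tool's axes at that moment; what a row does not reach only later rows make up. A row lasts 1/10 s, in which the tool goes at most 50 mm and 8.59 degrees, less where a joint would pass 70% of its speed; a pose out of reach is approached as far as the arm can. A call with a gripper value outside its range is refused whole. The fingers move at their own pace and stop on an object; FORCE is the grip in N (left out, the last holds). Time passes only in rows, so rows that repeat a pose let the fingers close. It gives the time, the measured TCP pose, the force, the opening and the grip force at its end, in the units of the state.
- env.state(): the state, without advancing time (a new reading comes with each control period).
- env.camera(name): name is "scene" or "top" or "wrist"; returns the picture (400x640x3 uint8, red, green, blue); there is no depth.
- env.calibration(name): a dict with "fx", "fy", "cx", "cy" (pixels), "xyz" and "attitude" of the camera in the world. Camera axes: x right, y up, looking along -z (the intrinsics and any distortion apply to the point x, -y, -z); pixel columns grow to the right and rows downward; lengths in mm; the calibration is good to about 2 mm. A picture is of the moment at which its call begins: read the wrist's pose just before it. calibration takes no time and is no camera call; for the wrist camera it gives the pose at the moment of the call.
- env.job_done(): hands the job in; it is judged then, once.
The state is a dict: "t": time; "qpos": joint angles; "qvel": joint speeds; "tau": joint torques, N m; "position": TCP position; "eef_rot": TCP orientation; "ft_force": force on the tool from outside, world axes, zero at the start; "moment": the same for the moment, N m; "grip_width": opening from 0.0 (shut) to 1.0 (fully open); "finger_force": force on a finger pad.
Only numpy, scipy, OpenCV 4.12 (cv2) and the standard library are available. Lean on these libraries where they do the work, as an engineer would, in place of code of your own. Each camera call takes 0.05 s, during which the arm holds its last target. There are 200 camera calls.

## Task

Take the index pin out of its stand, put it down through the guide slot of the routing bridge at the slot's right-hand end (seen from the robot) until its tip rests on the board underneath, and then slide it gently along the slot to the left, tip kept down on the board without lifting it, until it finds the groove hidden in that board. Stop there, let the pin down into the groove until its collar sits flat on the bridge, and let go of it. Leave the jar, the wood offcut and the screwdriver alone.

Things in the scene. Friction and masses are not known exactly. Their poses are not given: they have to be found in the camera images.
- pin_handle (a point): middle of the index pin's handle, a ridged upright aluminium cylinder 24 mm in diameter and 54 mm tall. The point lies on the pin's axis, 66 mm above its tip, 32 mm above the collar's underside, 27 mm below its top. At the start the pin stands in the stand's hole, collar on the stand's top: lift it straight up at least 40 mm to draw it out
- pin_tip (a point): centre of the flat lower end of the pin's shaft, on its axis; z up along the pin
- pin: the loose index pin, round about its z axis, 93 mm tall, about 0.12 kg; origin as pin_tip. From the bottom: a steel shaft 10 mm in diameter and 34 mm long (foot narrowed to 8 mm), a collar 30 mm in diameter and 5 mm thick, then the handle
- stand: fixed dark wooden block 70 x 70 x 45 mm with a 14 mm hole in the middle of its top, 40 mm deep; origin under its centre on the table
- jig: fixed MDF jig, 180 (x) by 400 mm (y); origin on the table under its centre, z up, y along the slot to the robot's left. Two rails carry a bridge 180 (x) by 260 mm (y), 18 mm thick, flat top 60 mm above the table. Along its middle (x = 0) runs a through slot 14 mm wide, 200 mm long (y -100 to +100 mm), closed to view by a black brush seal that the pin passes without resistance
- board_top (a point): point of the jig (x = y = 0) level with the top of the hard wooden board clamped fast under the bridge, 36 mm above the table. Somewhere under the slot, centred between jig y = -20 and +65 mm, the board has one hidden groove across the slot, 16 mm wide along y, sharp-edged, 12 mm deep; its place changes and is not measured. Over 35 N of pressing in the search (70 N once home) spoils board or pin
- slot_start (a point): point on the slot's centre line, level with the bridge's top, 17 mm in from the slot's right-hand (-y) end: where the pin goes in (within 12 mm along the slot). A pin standing on the board has its collar's underside 10 mm above the bridge; in the groove the collar lies on the bridge and the tip is 26 mm above the table
- jar_mid (a point): middle of a loose glass jar with a steel cap, 56 mm in diameter, 75 mm tall, not to be disturbed
- offcut_mid (a point): middle of a loose wood offcut 90 x 50 x 30 mm lying on the table, not to be disturbed
- driver_grip (a point): handle of a loose screwdriver about 200 mm long lying on the table, not to be disturbed

How it is judged (in metres and radians):
On the way, in this order (a step that is already met when the one before it is completed fails the run):
1. the pin stands through the right-hand end of the slot with its tip on the board (x of pin_tip in the frame of jig between -0.02 and 0.02 m and z of pin_tip in the frame of jig between 0.033 and 0.0385 m and contact force between pin and jig above 0.3 N and y of pin_tip in the frame of jig between -0.1 and -0.068 m), for 0.1 s.
2. the pin is slid along the slot to the left with its tip on the board (x of pin_tip in the frame of jig between -0.02 and 0.02 m and z of pin_tip in the frame of jig between 0.033 and 0.0385 m and contact force between pin and jig above 0.3 N and y of pin_tip in the frame of jig between -0.055 and -0.025 m), for 0.1 s.
At the end, for the whole second after the job is handed in: the pin stands upright (within 4 degrees) and at rest in the hidden groove, its tip at most 27.8 mm above the table level of the jig (collar on the bridge within 2 mm), released by the fingers (x of pin_tip in the frame of jig between -0.02 and 0.02 m and y of pin_tip in the frame of jig between -0.04 and 0.085 m and z of pin_tip in the frame of jig between 0.022 and 0.0278 m and angle between pin_tip's own z axis and vertical below 0.07 rad and linear speed of pin below 0.02 m/s and contact force between pin and the fingers below 0.1 N); the robot touches nothing.
It fails at once if the pin presses on the jig or its board with more than 35 N before it is home (contact force between pin and jig above 35 N and z of pin_tip in the frame of jig above 0.028 m).
It fails at once if the pin presses on the jig or its board with more than 70 N (contact force between pin and jig above 70 N).
It fails at once if the pin is lifted more than 6 mm off the board while in the slot away from its right-hand end (x of pin_tip in the frame of jig between -0.02 and 0.02 m and y of pin_tip in the frame of jig between -0.058 and 0.1 m and z of pin_tip in the frame of jig between 0.042 and 0.06 m).
It fails at once if the jar, the offcut or the screwdriver is moved by more than 20 mm (distance of any of jar_mid, offcut_mid, driver_grip from where it was at the start of the episode above 0.02 m).
It also fails if it takes over 72 s, if anything falls off the work surface, if the arm or the gripper's body presses on something with over 40 N, if the wrist force passes 120 N, or if a joint passes its speed limit or range.

## Working session

There is one attempt and no reset: what is moved stays moved. The work goes in short steps, Python scripts to look and compute and a shell command to move; the robot and the scene stay as the last step left them, time stands still between calls to the robot, and variables do not carry over. Pictures are saved under pics/ and viewed, at most 10 in all, crops included, and the job is handed in when it is done.

```bash
mkdir -p pics; cat > h.py <<'E'
import numpy as np, cv2
from workcell import env
def ray(name,u,v,z,c=None):
    c=c or env.calibration(name)
    R=np.array(c["attitude"]); 
    d=R@np.array([(u-c["cx"])/c["fx"],-(v-c["cy"])/c["fy"],-1.0]); o=np.array(c["xyz"])
    return o+d*(z-o[2])/d[2]
def pic(name,f):
    im=env.camera(name); cv2.imwrite(f"pics/{f}.png",im[:,:,::-1]); return im
def st():
    s=env.state(); print(s["t"],np.round(s["position"],1),np.round(s["eef_rot"],3).tolist(),np.round(s["ft_force"],2),s["grip_width"],s["finger_force"])
E
python3 - <<'E'
from h import *
st()
for n in("top","scene"): print(n,env.calibration(n)); pic(n,n+"0")
print(env.calibration("wrist"))
E
```

```text
0.0 [254.5 597.4 230.3] [[-0.92, 0.392, -0.001], [0.392, 0.92, -0.002], [-0.0, -0.002, -1.0]] [ 0.73 -0.32 -0.36] 0.9998548033900441 0.0
top {'fx': 420.1610023372528, 'fy': 420.1610023372528, 'cx': 315.5286460358186, 'cy': 199.7516335385472, 'xyz': array([ 360.41667652,   74.88520655, 1313.59130442]), 'attitude': array([[ 0.00894052,  0.98712051, -0.15972842],
       [-0.99989644,  0.01062664,  0.00970513],
       [ 0.01127751,  0.15962511,  0.98711329]])}
scene {'fx': 456.5021677170748, 'fy': 456.5021677170748, 'cx': 320.98268558263635, 'cy': 198.22612228451453, 'xyz': array([1315.72365777,  135.32519197,  951.28103463]), 'attitude': array([[-0.11943389, -0.75114532,  0.64924283],
       [ 0.99284075, -0.08925767,  0.07937453],
       [-0.0016719 ,  0.65407475,  0.75642807]])}
{'fx': 345.90895368941597, 'fy': 345.90895368941597, 'cx': 313.9254885753731, 'cy': 197.93172206346256, 'xyz': array([195.48717263, 622.22045621, 373.18166111]), 'attitude': array([[ 3.92945149e-01, -8.87759525e-01, -2.39743896e-01],
       [ 9.19561769e-01,  3.79209873e-01,  1.02985564e-01],
       [-5.13163367e-04, -2.60926999e-01,  9.65358399e-01]])}
```

View pics/top0.png

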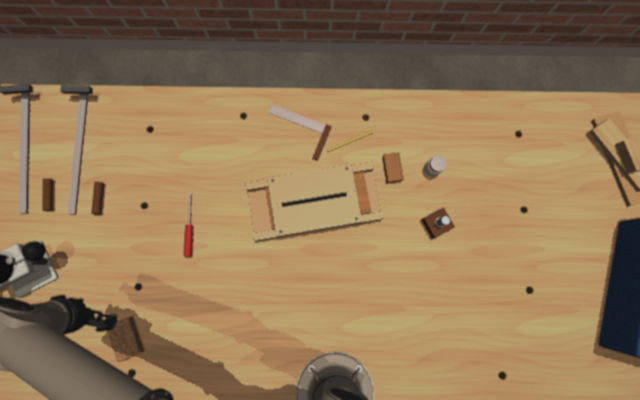

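View pics/scene0.png

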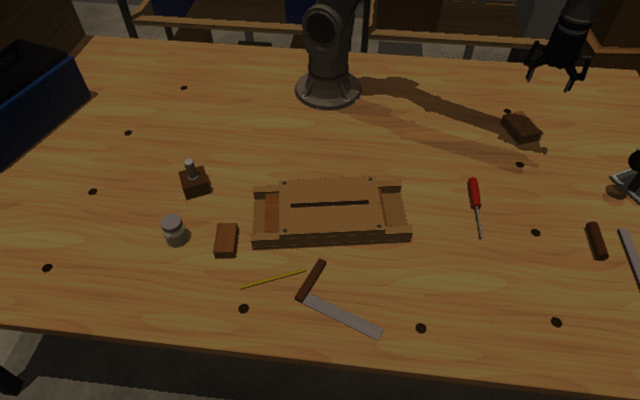

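The top view shows the pin's top at about (445,221) on the stand at (438,223). The slot runs from (283,204) to (346,195), the jar is at (436,167), the offcut at (393,167) and the screwdriver at (188,235). The scene view agrees, with the pin at (191,168) and the slot from (291,205) to (368,202).

```bash
python3 - <<'E'
from h import *
ends={}
for n,roi in(("top",(275,185,80,30)),("scene",(280,195,100,16))):
    im=cv2.imread(f"pics/{n}0.png"); x,y,w,h=roi
    m=(im[y:y+h,x:x+w].max(2)<(60 if n=="top" else 40)).astype(np.uint8)
    k,l,s,c=cv2.connectedComponentsWithStats(m); i=1+s[1:,4].argmax()
    p=np.argwhere(l==i)[:,::-1]+[x,y]
    (cx,cy),sz,a=cv2.minAreaRect(p.astype(np.float32)); b=p.astype(float)
    W=np.array([ray(n,u,v,60)[:2] for u,v in b]); (mx,my),s2,a2=cv2.minAreaRect(W.astype(np.float32))
    d=np.linalg.svd(W-W.mean(0),full_matrices=False)[2][0]; d*=np.sign(d[1])
    t=(W-W.mean(0))@d
    print(n,"slot mean",W.mean(0),"rect",mx,my,s2,"dir",d,"yaw",np.arctan2(-d[0],d[1]),"len",np.ptp(t))
for u,v in((445,221),): print("pin top-cam",ray("top",u,v,126))
print("pin scene",ray("scene",190,161,129), "stand", ray("top",438,223,45), "jar",ray("top",436,165,70),"off",ray("top",393,167,30))
for n,(x,y,w,h) in(("top",(415,200,50,45)),("scene",(172,148,48,55))):
    im=cv2.imread(f"pics/{n}0.png")[y:y+h,x:x+w]; cv2.imwrite(f"pics/c_{n}.png",cv2.resize(im,None,fx=8,fy=8,interpolation=0))
a,b=[cv2.imread(f"pics/c_{n}.png") for n in("top","scene")]
o=np.zeros((440,800,3),np.uint8); o[:360,:400]=a; o[:,400:784]=b; cv2.imwrite("pics/c.png",o)
E
```

```text
top slot mean [564.91196832  67.45001636] rect 565.0327758789062 67.08966064453125 (5.044825553894043, 190.44833374023438) dir [-0.17709968  0.98419292] yaw 0.17803876541939406 len 190.44848941655926
scene slot mean [565.41379442  64.21493409] rect 565.0571899414062 64.54623413085938 (10.489986419677734, 195.044189453125) dir [-0.1780391   0.98402341] yaw 0.17899335709021286 len 195.0375983805015
pin top-cam [ 495.21263624 -306.35375219  126.        ]
pin scene [ 524.31996682 -299.47959173  129.        ] stand [ 498.07369856 -310.74291041   45.        ] jar [ 672.93856122 -303.72682132   70.        ] off [ 674.94715411 -180.14955866   30.        ]
```

View pics/c.png

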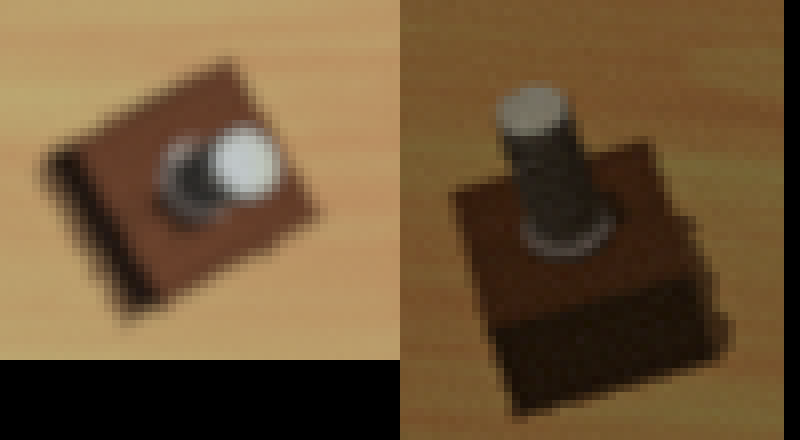

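The crops show the pin's top disc at top-camera (445.4,219.5) and scene (188.1,161.3). It stands on the block with its collar down.

```bash
python3 - <<'E'
from h import *
print(ray("top",445.4,219.5,104),ray("scene",188.1,161.3,104))
s=env.state();R=np.array(s["eef_rot"])
t=np.array([500,-304,230.])
print(R.T@(t-s["position"]), np.linalg.norm(s["position"][:2]))
# stand edges
im=cv2.imread("pics/top0.png")
P=[ray("top",415+u/8-.5,200+v/8-.5,45)[:2] for u,v in((230,65),(315,210),(150,300),(75,155))]
print(np.round(P,1), np.mean(P,0))
E
```

```text
[ 502.10137504 -314.75906652  104.        ] [ 501.94324632 -317.33901998  104.        ]
[-579.08027161 -733.21170371    1.72391473] 649.4385781170367
[[ 545.5 -328.6]
 [ 490.2 -358.8]
 [ 455.4 -294.7]
 [ 510.3 -268.1]] [ 500.32636414 -312.56744214]
```

```bash
python3 -m handwheel '[1,-36,-29,0,0, 1,-72,-58,0,0, 1,-108,-87,0,0, 1,-144,-116,0,0, 1,-180,-145,0,0]' 30; python3 -m handwheel '[1,-36,-29,0,0, 1,-72,-58,0,0, 1,-108,-87,0,0, 1,-144,-116,0,0, 1,-180,-145,0,0]'; python3 -m handwheel '[1,-36,-29,0,0, 1,-70,-60,0,0, 1,-90,-100,0,0, 1,-105,-145,0,0, 1,-120,-190,0,0]'; python3 -m handwheel '[1,-17,-43,0,-0.116, 1,-34,-86,0,-0.232, 1,-51,-130,0,-0.348, 1,-70,-175,0,-0.464, 1,-105,-215,0,-0.58]'; python3 -m handwheel '[1,0,0,0,0, 1,0,0,0,0]' ; python3 - <<'E'
from h import *
st(); print(np.round(env.state()["qpos"],2))
E
```

```text
t: 0.6
position: [364.0, 392.0, 231.0]
eef_rot: [[-0.92, 0.392, -0.0], [0.392, 0.92, -0.0], [0.0, -0.0, -1.0]]
ft_force: [0.7, 0.1, -0.2]
grip_width: 0.996
finger_force: 0.0
t: 1.1
position: [472.6, 188.3, 231.1]
eef_rot: [[-0.92, 0.392, -0.0], [0.392, 0.92, 0.0], [0.0, 0.0, -1.0]]
ft_force: [0.7, 0.7, -0.6]
grip_width: 1.002
finger_force: 0.0
t: 1.6
position: [507.8, -33.5, 231.0]
eef_rot: [[-0.92, 0.392, -0.0], [0.392, 0.92, -0.0], [0.0, -0.0, -1.0]]
ft_force: [0.8, -0.5, -0.5]
grip_width: 0.999
finger_force: 0.0
t: 2.1
position: [517.6, -269.7, 231.2]
eef_rot: [[-0.984, -0.18, -0.001], [-0.18, 0.984, 0.001], [0.001, 0.001, -1.0]]
ft_force: [0.8, 0.0, 0.7]
grip_width: 0.999
finger_force: 0.0
t: 2.3
position: [518.9, -268.7, 230.5]
eef_rot: [[-0.985, -0.173, -0.002], [-0.173, 0.985, 0.0], [0.001, 0.001, -1.0]]
ft_force: [0.3, 1.1, -0.2]
grip_width: 1.0
finger_force: 0.0
2.3 [ 518.9 -268.7  230.5] [[-0.985, -0.173, -0.002], [-0.173, 0.985, 0.0], [0.001, 0.001, -1.0]] [ 0.33  1.11 -0.16] 1.0004866086386597 0.0
[-0.02  0.32  0.53  1.71 -0.17  1.16  2.31]
```

```bash
python3 -m handwheel '[1,13,-22,0,0, 1,25,-43,0,0, 1,25,-43,0,0]' >/dev/null; python3 - <<'E'
from h import *
c=env.calibration("wrist"); st(); pic("wrist","w1")
R=np.array(c["attitude"]);d=R.T@(np.array([501.5,-315.5,104])-c["xyz"]); print(c["cx"]+c["fx"]*d[0]/-d[2], c["cy"]-c["fy"]*d[1]/-d[2])
print(c)
E
```

```text
2.6 [ 500.6 -316.   231.3] [[-0.985, -0.173, -0.001], [-0.173, 0.985, -0.001], [0.001, -0.001, -1.0]] [ 0.75 -0.16  0.96] 1.0016907206746177 0.0
316.13856061140325 189.01591514156112
{'fx': 345.90895368941597, 'fy': 345.90895368941597, 'cx': 313.9254885753731, 'cy': 197.93172206346256, 'xyz': array([ 437.3670522 , -328.62652212,  374.19404015]), 'attitude': array([[-1.71689561e-01, -9.51205017e-01, -2.56381961e-01],
       [ 9.85150961e-01, -1.65634079e-01, -4.51988477e-02],
       [ 5.27780782e-04, -2.60335106e-01,  9.65518179e-01]])}
```

View pics/w1.png

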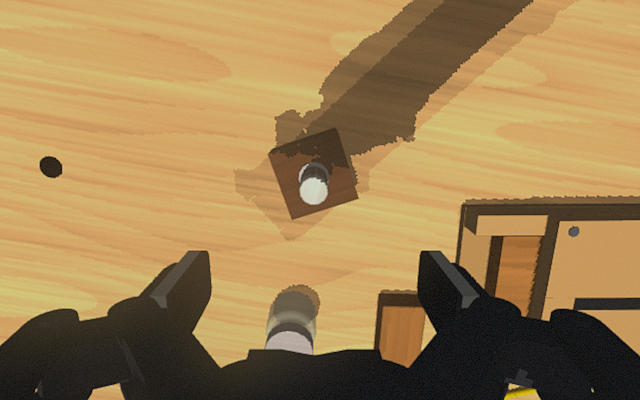

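The wrist view shows the pin's top at (314,191), against a predicted (316,189), so it is about 1.5 mm off and centred between the fingers. The jar is well ahead of the gripper, at (293,320). I'll descend.

```bash
python3 -m handwheel '[1,-2,-1,40,0, 1,-2,-1,80,0, 1,-2,-1,120,0, 1,-2,-1,150,0, 1,-2,-1,174,0]' ; python3 -m handwheel '[1,0,0,0,0, 0.3,0,0,0,0, 0.2,0,0,0,0, 0.1,0,0,0,0, 0.0,0,0,0,0]' 30;  python3 -m handwheel '[0,0,0,0,0, 0,0,0,0,0, 0,0,0,0,0]' 60
```

```text
t: 3.15
position: [505.0, -310.9, 54.9]
eef_rot: [[-0.984, -0.18, -0.002], [-0.18, 0.984, 0.003], [0.001, 0.004, -1.0]]
ft_force: [0.4, -0.8, -0.1]
grip_width: 1.001
finger_force: 0.0
t: 3.65
position: [505.5, -315.1, 58.5]
eef_rot: [[-0.984, -0.176, 0.002], [-0.176, 0.984, -0.001], [-0.002, -0.001, -1.0]]
ft_force: [-0.1, -0.7, 0.0]
grip_width: 0.329
finger_force: 0.0
t: 3.95
position: [505.5, -315.2, 58.5]
eef_rot: [[-0.984, -0.176, 0.002], [-0.176, 0.984, -0.0], [-0.002, -0.001, -1.0]]
ft_force: [-0.7, 1.0, 6.5]
grip_width: 0.265
finger_force: 58.5
```

```bash
python3 -m handwheel '[0,0,0,-20,0, 0,0,0,-45,0, 0,0,0,-75,0, 0,0,0,-100,0, 0,0,0,-100,0]'; python3 - <<'E'
from h import *
d=np.array([-.1775,.984]); c=np.array([565.1,65.8])
s=c-83*d; print("slot start",s)
p=np.array(env.state()["position"]); R=np.array(env.state()["eef_rot"]); t=np.r_[s,p[2]]
print(R.T@(t-p))
E
```

```text
t: 4.45
position: [506.6, -316.5, 160.7]
eef_rot: [[-0.984, -0.176, 0.006], [-0.176, 0.984, -0.003], [-0.006, -0.004, -1.0]]
ft_force: [0.2, 0.3, -1.2]
grip_width: 0.264
finger_force: 59.5
slot start [579.8325 -15.872 ]
[-124.99657478  283.03403211   -0.43148804]
```

```bash
python3 -m handwheel '[0,-18,41,0,0, 0,-36,82,0,0, 0,-54,122,0,0, 0,-72,163,0,0, 0,-90,204,0,0]'>/dev/null; python3 -m handwheel '[0,-18,40,0,0, 0,-35,79,0,0, 0,-35,79,0,0, 0,-35,79,15,0, 0,-35,79,15,0]'; python3 - <<'E'
from h import *
st(); print(env.calibration("wrist")); pic("wrist","w2"); 
for n in("top","scene"):pic(n,n+"2")
a=cv2.imread("pics/top2.png")[170:245,240:390]; b=cv2.imread("pics/scene2.png")[130:250,240:400]
o=np.zeros((600,800,3),np.uint8)
o[:,:800]=cv2.resize(b,(800,600),interpolation=cv2.INTER_CUBIC); cv2.imwrite("pics/c2.png",o)
E
```

```text
t: 5.45
position: [575.0, -15.5, 138.9]
eef_rot: [[-0.985, -0.175, -0.006], [-0.175, 0.985, -0.001], [0.007, -0.0, -1.0]]
ft_force: [-0.9, -0.5, -1.3]
grip_width: 0.265
finger_force: 59.6
5.45 [575.  -15.5 138.9] [[-0.985, -0.175, -0.006], [-0.175, 0.985, -0.001], [0.007, -0.0, -1.0]] [-0.92 -0.52 -1.25] 0.26461392908241776 59.5782870054245
{'fx': 345.90895368941597, 'fy': 345.90895368941597, 'cx': 313.9254885753731, 'cy': 197.93172206346256, 'xyz': array([512.4628337 , -28.2851234 , 282.14252806]), 'attitude': array([[-0.17371946, -0.95221871, -0.25119928],
       [ 0.98479432, -0.16763442, -0.04559447],
       [ 0.00130626, -0.25530027,  0.96686093]])}
```

View pics/w2.png

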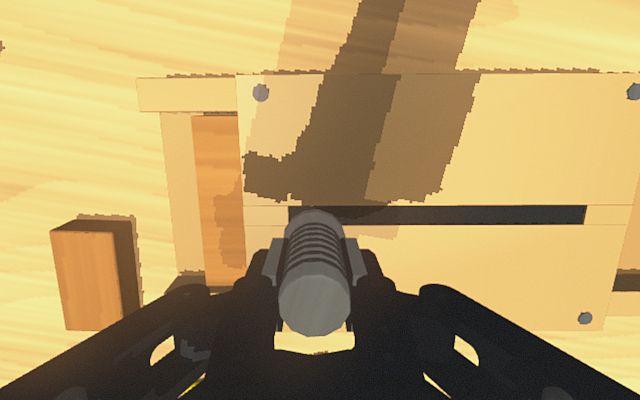

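View pics/c2.png

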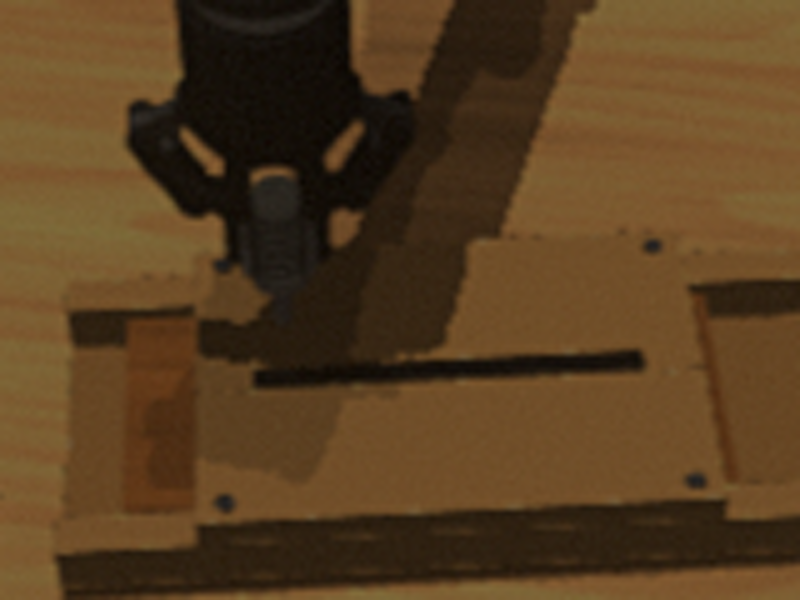

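The wrist view shows the slot from (288,206)-(288,223) to (586,223), and the pin's top disc at (315,305). The scene crop shows the pin upright in the grip, its tip near crop (283,312), still short of the slot at crop y≈372.

```bash
python3 - <<'E'
from h import *
c=env.calibration("wrist")
im=cv2.imread("pics/w2.png"); m=(im[200:230,355:600].max(2)<70).astype(np.uint8); p=np.argwhere(m)[:,::-1]
col=[(x+355,200+np.mean(p[p[:,0]==x,1])) for x in range(40,220,10)]
W=np.array([ray("wrist",u,v,60,c)[:2] for u,v in col]); vx,vy,x0,y0=cv2.fitLine(W.astype(np.float32),cv2.DIST_L2,0,.01,.01).ravel()
d=np.array([vx,vy])*np.sign(vy); A=ray("wrist",288,214.5,60,c)[:2]; B=ray("wrist",586,214.5,60,c)[:2]
print("slot dir",d,"ends",A,B,np.linalg.norm(B-A))
T=ray("wrist",315,305,138.9+45.5,c)[:2]; print("pin top",T)
s=A+17*d; s=np.array([x0,y0])+((s-[x0,y0])@d)*d
print("start",s)
st_=env.state(); R=np.array(st_["eef_rot"]); print("tool delta", R.T@np.r_[s-T,0])
# tip in scene
print("tip scene",ray("scene",296.6-.4,192.2-.4,138.9-47.5))
h=[ray("scene",240+275/5-.4,130+197/5-.4,184.4)]; print("top scene",h)
e=[ray("scene",240+a/5-.4,130+b/5-.4,60)[:2] for a,b in((254,379),(643,361))]; print(e)
E
```

```text
slot dir [-0.17843282  0.9839521 ] ends [587.86685175 -33.58317814] [552.94426819 166.4265155 ] 203.03562344921005
pin top [575.97473399 -17.52168584]
start [585.96333721 -16.65110469]
tool delta [-9.9881909  -0.87517619 -0.0146675 ]
tip scene [563.79500372 -19.50766304  91.4       ]
top scene [array([574.63186142, -17.59705328, 184.4       ])]
[array([583.90860979, -32.66109744]), array([548.47894877, 163.42669922])]
```

```bash
python3 -m handwheel '[0,-4,0,10,0, 0,-7,0,22,0, 0,-7,0,22,0, 0,-7,0,22,0]'; python3 - <<'E'
from h import *
pic("wrist","w3"); a=np.mean([env.camera("scene").astype(float) for _ in range(4)],0)
cv2.imwrite("pics/scene3.png",a[:,:,::-1])
b=a[150:225,280:380,::-1]; b=255*(np.clip(b/110,0,1))**.5
cv2.imwrite("pics/c3.png",cv2.resize(b,(800,600),interpolation=cv2.INTER_CUBIC)); st()
E
```

```text
t: 6.0
position: [584.3, -13.1, 119.5]
eef_rot: [[-0.984, -0.176, -0.001], [-0.176, 0.984, -0.0], [0.001, 0.0, -1.0]]
ft_force: [-0.2, -0.3, -1.0]
grip_width: 0.27
finger_force: 59.6
6.25 [584.9 -13.  120.7] [[-0.984, -0.176, 0.001], [-0.176, 0.984, 0.0], [-0.001, 0.0, -1.0]] [-0.26  0.12 -0.89] 0.2632237486843062 59.56504583358765[ WARN:0@2.338] global loadsave.cpp:1063 imwrite_ Unsupported depth image for selected encoder is fallbacked to CV_8U.
```

View pics/c3.png

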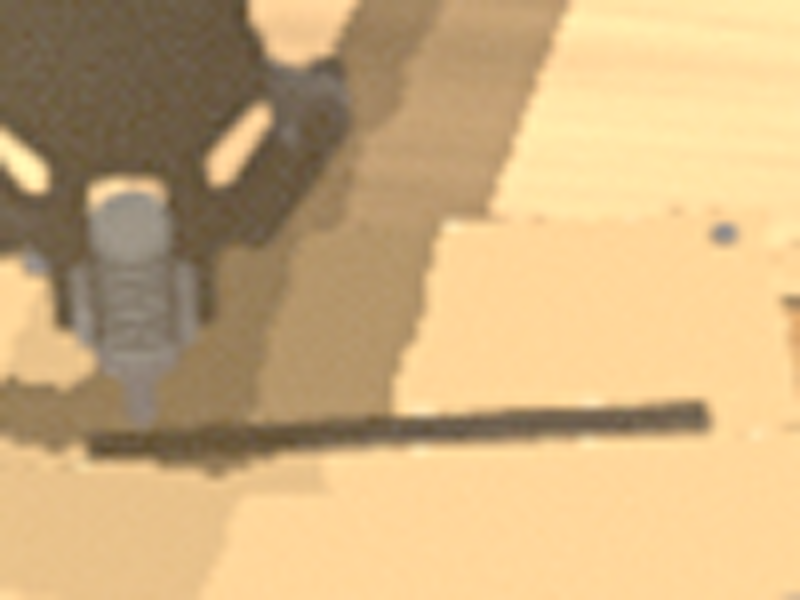

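The pin's tip is at crop (143,420), at about 73 mm height. Dropped 13 mm it lands at row 442, which is the slot's centre line, and it sits about 17 mm from the right-hand end. This agrees with the wrist measurement, so I'll go down.

```bash
python3 -m handwheel '[0,0,0,7,0, 0,0,0,12,0, 0,0,0,15,0, 0,0,0,18,0]' 40; python3 -m handwheel '[0,0,0,3,0, 0,0,0,6,0, 0,0,0,6,0]'
```

```text
t: 6.65
position: [584.5, -13.0, 101.7]
eef_rot: [[-0.984, -0.176, -0.001], [-0.176, 0.984, 0.0], [0.001, 0.0, -1.0]]
ft_force: [0.0, 0.0, -1.0]
grip_width: 0.265
finger_force: 59.6
t: 6.95
position: [584.4, -13.0, 95.8]
eef_rot: [[-0.984, -0.176, -0.001], [-0.176, 0.984, 0.0], [0.001, 0.0, -1.0]]
ft_force: [0.4, -0.7, -0.8]
grip_width: 0.267
finger_force: 59.6
```

```bash
python3 -m handwheel '[0,0,0,2,0, 0,0,0,4,0, 0,0,0,6,0, 0,0,0,8,0, 0,0,0,9,0]'; python3 -m handwheel '[0,0,0,1,0, 0,0,0,1,0]';python3 -m handwheel '[0,0,0,1,0, 0,0,0,1,0]'
```

```text
t: 7.45
position: [584.6, -13.0, 87.0]
eef_rot: [[-0.984, -0.176, -0.0], [-0.176, 0.984, 0.0], [0.0, 0.0, -1.0]]
ft_force: [-0.7, 0.3, -1.3]
grip_width: 0.264
finger_force: 59.6
t: 7.65
position: [584.6, -13.0, 86.2]
eef_rot: [[-0.984, -0.176, -0.0], [-0.176, 0.984, 0.0], [0.0, 0.0, -1.0]]
ft_force: [0.1, -0.1, -2.0]
grip_width: 0.267
finger_force: 59.6
t: 7.85
position: [584.7, -13.0, 85.2]
eef_rot: [[-0.984, -0.176, -0.0], [-0.176, 0.984, 0.0], [0.0, 0.0, -1.0]]
ft_force: [-0.1, 0.4, -1.6]
grip_width: 0.262
finger_force: 59.6
```

```bash
for i in 1 2; do python3 -m handwheel '[0,0,0,0.7,0, 0,0,0,0.7,0]' | egrep 'pos|ft_f'; done
```

```text
position: [584.7, -13.0, 84.5]
ft_force: [0.3, -0.2, -0.7]
position: [584.7, -13.0, 83.8]
ft_force: [-0.9, 0.2, -1.7]
```

```bash
python3 -m handwheel '[0,0,0,0.5,0, 0,0,0,0.5,0]' | egrep 'pos|ft_f'; python3 -m handwheel '[0,0,0,0.5,0, 0,0,0,0.5,0]' | egrep 'pos|ft_f'; python3 -m handwheel '[0,0,0,0.5,0, 0,0,0,0.5,0]' | egrep 'pos|ft_f'
```

```text
position: [584.8, -13.0, 83.5]
ft_force: [0.2, -0.2, -0.6]
position: [584.9, -13.0, 83.5]
ft_force: [-0.3, -0.2, 3.5]
position: [585.0, -13.0, 83.4]
ft_force: [-2.4, 0.0, 7.9]
```

Contact: the board is reached at TCP z 83.5 with about 9 N. I'll slide left along tool +y.

```bash
python3 -m handwheel '[0,0,2,0,0, 0,0,4,0,0, 0,0,6,0,0, 0,0,8,0,0, 0,0,10,0,0]' | egrep 'pos|ft_f'; python3 -m handwheel '[0,0,2,0,0, 0,0,4,0,0, 0,0,6,0,0, 0,0,8,0,0, 0,0,10,0,0]' | egrep 'pos|ft_f'
```

```text
position: [584.5, -5.1, 83.5]
ft_force: [0.8, -4.5, 4.8]
position: [582.9, 4.8, 83.5]
ft_force: [1.0, -3.3, 5.2]
```

```bash
python3 -m handwheel '[0,0,2,0.1,0, 0,0,4,0.2,0, 0,0,6,0.2,0, 0,0,8,0.2,0, 0,0,10,0.2,0]' | egrep 'pos|ft_f'; python3 -m handwheel '[0,0,2,0,0, 0,0,4,0,0, 0,0,6,0,0, 0,0,8,0,0, 0,0,10,0,0]' | egrep 'pos|ft_f';  python3 -m handwheel '[0,0,2,0,0, 0,0,4,0,0, 0,0,6,0,0, 0,0,8,0,0]' | egrep 'pos|ft_f'
```

```text
position: [581.2, 14.2, 83.4]
ft_force: [1.2, -4.5, 5.9]
position: [579.4, 24.0, 83.4]
ft_force: [1.4, -4.8, 6.4]
position: [578.0, 31.9, 83.4]
ft_force: [0.6, -3.6, 6.0]
```

```bash
python3 -m handwheel '[0,0,1.5,0,0, 0,0,3,0,0, 0,0,4.5,0,0, 0,0,6,0,0]' | egrep 'pos|ft_f'; python3 -m handwheel '[0,0,1,0,0, 0,0,2,0,0, 0,0,3,0,0]' | egrep 'pos|ft_f'; python3 -m handwheel '[0,0,1,0,0, 0,0,2,0,0, 0,0,3,0,0]' | egrep 'pos|ft_f'
```

```text
position: [576.9, 37.7, 83.4]
ft_force: [0.0, -4.0, 4.9]
position: [576.4, 40.6, 83.5]
ft_force: [0.6, -5.1, 6.2]
position: [575.9, 43.6, 83.4]
ft_force: [0.3, -2.9, 5.8]
```

```bash
python3 -m handwheel '[0,0,1,0,0, 0,0,2,0,0, 0,0,3,0,0]' | egrep 'pos|ft_f'; python3 -m handwheel '[0,0,1,0,0, 0,0,2,0,0, 0,0,3,0,0]' | egrep 'pos|ft_f'
```

```text
position: [575.3, 46.6, 83.4]
ft_force: [-0.7, -5.4, 5.2]
position: [574.8, 49.5, 83.4]
ft_force: [0.5, -4.6, 6.1]
```

```bash
cat > chk <<'E'
#!/bin/sh
# prints pose and force; fails when the vertical force is lost (drop) 
awk '/position|ft_force/{print} /ft_force/{gsub(/\]/,"",$4); f=$4; gsub(/[^-0-9.,]/,"",$3); y=$3+0} END{exit !(f>2 && y>-12)}'
E
chmod +x chk
python3 -m handwheel '[0,0,1,0,0, 0,0,2,0,0]' | ./chk && python3 -m handwheel '[0,0,1,0,0, 0,0,2,0,0]' | ./chk && python3 -m handwheel '[0,0,1,0,0, 0,0,2,0,0]' | ./chk && python3 -m handwheel '[0,0,1,0,0, 0,0,2,0,0]' | ./chk && python3 -m handwheel '[0,0,1,0,0, 0,0,2,0,0]' | ./chk && python3 -m handwheel '[0,0,1,0,0, 0,0,2,0,0]' | ./chk && python3 -m handwheel '[0,0,1,0,0, 0,0,2,0,0]' | ./chk && python3 -m handwheel '[0,0,1,0,0, 0,0,2,0,0]' | ./chk
```

```text
position: [574.5, 51.4, 83.4]
ft_force: [0.6, -4.4, 6.1]
position: [574.1, 53.4, 83.5]
ft_force: [0.3, -3.9, 6.2]
position: [573.8, 55.4, 83.4]
ft_force: [0.9, -4.5, 7.2]
position: [573.4, 57.3, 83.4]
ft_force: [-0.1, -5.2, 7.1]
position: [573.1, 59.3, 83.4]
ft_force: [0.5, -5.3, 7.2]
position: [572.7, 61.3, 83.4]
ft_force: [0.4, -4.8, 6.0]
position: [572.3, 63.2, 83.4]
ft_force: [0.5, -4.9, 6.9]
position: [572.0, 65.3, 83.4]
ft_force: [-0.3, -4.5, 5.7]
```

```bash

python3 -m handwheel '[0,0,1,0,0, 0,0,2,0,0]' | ./chk && python3 -m handwheel '[0,0,1,0,0, 0,0,2,0,0]' | ./chk && python3 -m handwheel '[0,0,1,0,0, 0,0,2,0,0]' | ./chk && python3 -m handwheel '[0,0,1,0,0, 0,0,2,0,0]' | ./chk && python3 -m handwheel '[0,0,1,0,0, 0,0,2,0,0]' | ./chk && python3 -m handwheel '[0,0,1,0,0, 0,0,2,0,0]' | ./chk && python3 -m handwheel '[0,0,1,0,0, 0,0,2,0,0]' | ./chk && python3 -m handwheel '[0,0,1,0,0, 0,0,2,0,0]' | ./chk && python3 -m handwheel '[0,0,1,0,0, 0,0,2,0,0]' | ./chk && python3 -m handwheel '[0,0,1,0,0, 0,0,2,0,0]' | ./chk && python3 -m handwheel '[0,0,1,0,0, 0,0,2,0,0]' | ./chk && python3 -m handwheel '[0,0,1,0,0, 0,0,2,0,0]' | ./chk
```

```text
position: [571.5, 67.4, 83.3]
ft_force: [0.7, -3.8, 6.4]
position: [570.9, 70.2, 83.0]
ft_force: [1.2, -2.1, 2.0]
position: [568.2, 74.7, 81.3]
ft_force: [0.3, 0.2, -1.3]
```

The force is lost and z has fallen to 81.3, so the groove is found. I'll let the pin down gently.

```bash
python3 -m handwheel '[0,0,0,0.5,0, 0,0,0,1,0]' | egrep 'pos|ft_f'; python3 -m handwheel '[0,0,0,0.7,0, 0,0,0,1.4,0]' | egrep 'pos|ft_f'
```

```text
position: [568.6, 74.2, 80.7]
ft_force: [0.2, 1.0, -1.7]
position: [569.0, 73.7, 79.6]
ft_force: [-0.5, -0.5, -1.8]
```

```bash
python3 -m handwheel '[0,0,0,1,0, 0,0,0,2,0]' | ./chk; python3 -m handwheel '[0,0,0,1,0, 0,0,0,2,0]' | ./chk; python3 -m handwheel '[0,0,0,0.8,0, 0,0,0,1.2,0]' | ./chk;
```

```text
position: [569.2, 73.6, 77.7]
ft_force: [0.3, 0.1, -1.2]
position: [569.2, 73.6, 75.7]
ft_force: [-0.4, 0.3, -0.7]
position: [569.1, 73.6, 74.5]
ft_force: [-0.2, 0.2, -1.6]
```

```bash
python3 -m handwheel '[0,0,0,0.6,0, 0,0,0,0.6,0]' | ./chk; python3 -m handwheel '[0,0,0,0.6,0, 0,0,0,0.6,0]' | ./chk || python3 -m handwheel '[0,0,0,0.5,0, 0,0,0,0.5,0]' | ./chk
```

```text
position: [569.1, 73.6, 73.9]
ft_force: [-0.1, 0.2, -2.2]
position: [569.3, 73.6, 73.6]
ft_force: [-0.1, 0.6, 1.6]
position: [569.3, 73.6, 73.5]
ft_force: [-1.6, 0.2, 5.5]
```

The collar is seated at TCP z 73.5. I'll release and retreat upward.

```bash
python3 -m handwheel '[0.32,0,0,0,0, 0.4,0,0,0,0, 0.6,0,0,0,0, 0.8,0,0,0,0, 0.8,0,0,0,0]' | egrep 'pos|force|grip'; python3 -m handwheel '[0.8,0,0,-5,0, 0.8,0,0,-15,0, 0.8,0,0,-45,0, 0.8,0,0,-80,0, 0.8,0,0,-110,0]' | egrep 'pos|force|grip'; python3 -m handwheel '[0.8,0,0,-20,0, 0.8,0,0,-20,0]' | egrep 'pos|ft'; python3 - <<'E'
from h import *
w=pic("wrist","w4"); s=pic("scene","scene4")
o=np.zeros((540,640,3),np.uint8); o[:400:,:]=w[:,:,::-1]
o[400:,:]=0; b=cv2.resize(s[150:220,270:400,::-1],None,fx=2,fy=2); o[400:540,:260]=np.clip(b*2.0,0,255); cv2.imwrite("pics/c4.png",o); st()
E
```

```text
position: [569.2, 73.6, 72.8]
ft_force: [-0.3, 0.5, 0.4]
grip_width: 0.798
finger_force: 0.0
position: [569.6, 73.4, 185.4]
ft_force: [0.6, 0.0, 0.4]
grip_width: 0.804
finger_force: 0.0
position: [571.7, 73.7, 207.2]
ft_force: [0.2, 0.5, 0.5]
17.95 [569.2  73.6 203.4] [[-0.984, -0.176, 0.001], [-0.176, 0.984, 0.001], [-0.001, 0.0, -1.0]] [-0.86  0.05 -0.44] 0.8015960407074142 0.0
```

View pics/c4.png

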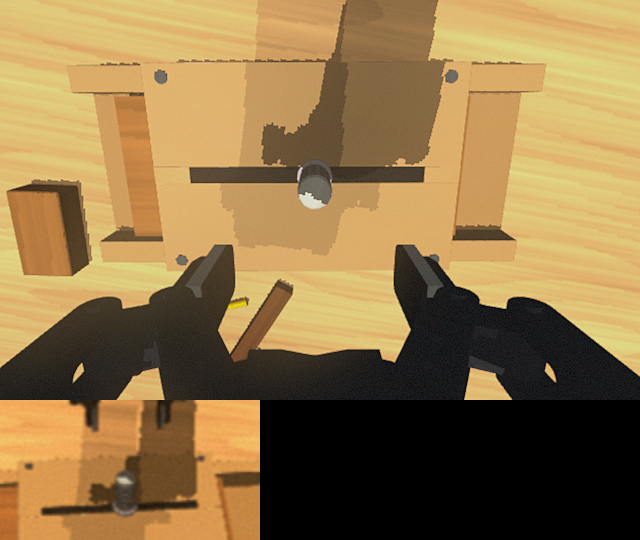

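The pin stands upright at (314,185) on the slot, its collar down on the bridge. The fingers are clear, with the jar and offcut untouched, so I'll hand it in.

```bash
python3 -c "
from workcell import env
print(env.job_done())"
```

```text
the job is handed in; nothing more can be done
None
```

The index pin is in the hidden groove with its collar seated on the bridge, released and with the gripper clear; I handed the job in at about 18 s, and no verdict was returned.

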